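Top layer on the stone carver's crib

TASK

The little crib of wooden battens that will hold the stone plate off the table still lacks its top layer. Lay the two loose 160 mm battens flat on it, crosswise over the two battens that are now uppermost, one straight above each of the bottom battens, and let go. Use neither the short offcut nor the thin lath, and leave the coffee cup standing where it is.

Things in the scene. Friction and masses are not known exactly. Their poses are not given: they have to be found in the camera images.
- crib: Unfinished crib, fixed to the table: plywood base 180 x 180 x 10 mm, then two glued layers of 160 x 30 x 20 mm battens. Origin: centre of the base's underside, z up. Bottom layer: two along crib x, centred at y = +-55 mm. Upper layer: two along y, centred at x = +-55 mm, tops 50 mm high. New battens go along x at y = +-55, x = 0, middles 60 mm up; either in either place. Open between battens.
- batten_a: One of two equal loose battens of plain light wood, 160 mm long (its x), 30 wide (its y), 20 thick (its z), flat on the table, about 60 g. Origin at its very middle, 10 mm above its underside. Bystanders of the same wood lie about: a short offcut (90 x 30 x 20 mm) and a thin lath (200 x 30 x 8 mm), not wanted.
- batten_b: The other of two equal loose battens of plain light wood, 160 mm long (its x), 30 wide (its y), 20 thick (its z), flat on the table, about 60 g. Origin at its very middle, 10 mm above its underside. Bystanders of the same wood lie about: a short offcut (90 x 30 x 20 mm) and a thin lath (200 x 30 x 8 mm), not wanted.
- cup: White coffee mug, 76 mm across the rim, 60 mm tall, standing loose on the far left of the table with its handle at its +y. Origin at the centre of its underside. Not to be knocked.

How it is judged:
On the way:
1. one of the 160 mm battens rests in its place on top of the crib (((x of batten_a in the frame of crib between -0.02 and 0.02 m and y of batten_a in the frame of crib between 0.037 and 0.073 m and z of batten_a in the frame of crib between 0.053 and 0.067 m and angle between the x axis of batten_a and the x axis of crib, either way round below 0.2 rad and angle between the z axis of batten_a and the z axis of crib, either way round below 0.1 rad and linear speed of batten_a below 0.02 m/s) or (x of batten_a in the frame of crib between -0.02 and 0.02 m and y of batten_a in the frame of crib between -0.073 and -0.037 m and z of batten_a in the frame of crib between 0.053 and 0.067 m and angle between the x axis of batten_a and the x axis of crib, either way round below 0.2 rad and angle between the z axis of batten_a and the z axis of crib, either way round below 0.1 rad and linear speed of batten_a below 0.02 m/s) or (x of batten_b in the frame of crib between -0.02 and 0.02 m and y of batten_b in the frame of crib between 0.037 and 0.073 m and z of batten_b in the frame of crib between 0.053 and 0.067 m and angle between the x axis of batten_b and the x axis of crib, either way round below 0.2 rad and angle between the z axis of batten_b and the z axis of crib, either way round below 0.1 rad and linear speed of batten_b below 0.02 m/s) or (x of batten_b in the frame of crib between -0.02 and 0.02 m and y of batten_b in the frame of crib between -0.073 and -0.037 m and z of batten_b in the frame of crib between 0.053 and 0.067 m and angle between the x axis of batten_b and the x axis of crib, either way round below 0.2 rad and angle between the z axis of batten_b and the z axis of crib, either way round below 0.1 rad and linear speed of batten_b below 0.02 m/s))), for 0.2 s.
At the end, for the whole second after the job is handed in: Both 160 mm battens lie flat and at rest on the crib's top, one above each bottom batten: each centred within 18 mm sideways and 20 mm lengthwise of that place, within 0.2 rad of the crib's x axis, its middle 53 to 67 mm above the table ((((x of batten_a in the frame of crib between -0.02 and 0.02 m and y of batten_a in the frame of crib between 0.037 and 0.073 m and z of batten_a in the frame of crib between 0.053 and 0.067 m and angle between the x axis of batten_a and the x axis of crib, either way round below 0.2 rad and angle between the z axis of batten_a and the z axis of crib, either way round below 0.1 rad and linear speed of batten_a below 0.02 m/s) and (x of batten_b in the frame of crib between -0.02 and 0.02 m and y of batten_b in the frame of crib between -0.073 and -0.037 m and z of batten_b in the frame of crib between 0.053 and 0.067 m and angle between the x axis of batten_b and the x axis of crib, either way round below 0.2 rad and angle between the z axis of batten_b and the z axis of crib, either way round below 0.1 rad and linear speed of batten_b below 0.02 m/s)) or ((x of batten_a in the frame of crib between -0.02 and 0.02 m and y of batten_a in the frame of crib between -0.073 and -0.037 m and z of batten_a in the frame of crib between 0.053 and 0.067 m and angle between the x axis of batten_a and the x axis of crib, either way round below 0.2 rad and angle between the z axis of batten_a and the z axis of crib, either way round below 0.1 rad and linear speed of batten_a below 0.02 m/s) and (x of batten_b in the frame of crib between -0.02 and 0.02 m and y of batten_b in the frame of crib between 0.037 and 0.073 m and z of batten_b in the frame of crib between 0.053 and 0.067 m and angle between the x axis of batten_b and the x axis of crib, either way round below 0.2 rad and angle between the z axis of batten_b and the z axis of crib, either way round below 0.1 rad and linear speed of batten_b below 0.02 m/s)))); the robot touches nothing.
It fails at once if the coffee cup is knocked over or pushed more than 30 mm (distance of cup from where it was at the start of the episode above 0.03 m or angle between cup's own z axis and vertical above 0.3 rad).
It also fails if it takes over 61 s, if anything falls off the work surface, if the arm or the gripper's body presses on something with over 40 N, if the wrist force passes 120 N, or if a joint passes its speed limit or range.

ROBOT

A 6-joint arm with a two-finger parallel gripper is mounted at the origin on the work surface. World frame = base frame: x ahead of the robot, y to its left, z up, the work surface at z = 0. Lengths are in m, angles in rad, forces in N, time in s.
With the tool pointing down it reaches from about 0.325 to 0.9 m from the base axis. Payload 6.1 kg.
Tool frame: the origin (TCP) lies midway between the tips of the shut fingers; the grasp point (between the pads) lies 19 mm behind it; z points along the fingers, y is the line along which they close (so a half turn about z gives the same grasp; the last joint's range is limited). The gripper opens to 85 mm and grips with 20 to 120 N. Pads are 22 mm wide; open, the fingers measure 114 mm over their backs; the gripper's body (76 mm by 85 mm) begins 54 mm behind the grasp point. The pads swing forward as they close: fully open they stand 13 mm farther back than shut.
Start: joints at [-1.317, 0.22, 1.526, -0, 1.395, -0.126], TCP at [0.232, -0.58, 0.231] pointing down, gripper open.
Joint ranges: [-2.98, 2.98], [-0.91, 2.08], [0.09, 2.57], [-1.24, 4.39], [0.2, 2.65], [-2.68, 2.68]. Speed limits (rad/s): [2.57, 2.57, 3.01, 3.14, 3.14, 3.14].

INTERFACE

Orientations are given as [roll, pitch, yaw] about the fixed x, y, z axes, in that order (R = Rz(yaw) Ry(pitch) Rx(roll)).
In Python, from plant import movep, move_l, set_joints, gripper_to, hold, inverse_kinematics, observe, get_image, get_calibration, Unreachable, job_done gives the robot as it stands. Calls block until the motion is done:
- movep(position, orientation): joint-space move of the TCP to a pose.
- move_l(position, feed=0.15, rotation=None, max_force=None): straight line of the TCP; rotation=None keeps the orientation; feed is the mean speed in m/s. With max_force (N) it stops when the force on the tool has changed by that much, and returns True; else False.
- set_joints(angles): joint-space move.
- gripper_to(opening, f_grip=None): finger opening in m; f_grip is the grip in N (None keeps the last); returns when the fingers have stopped.
- hold(seconds).
- inverse_kinematics(position, orientation): joint angles nearest the present ones, or None.
- observe(): the state.
- get_image(name): name is "scene" or "top" or "wrist"; returns (picture, depth): 480x640x3 uint8, red, green, blue; 480x640 float32, m along the optical axis (not along the pixel's ray), 0 where there is no reading.
- get_calibration(name): a dict with "intrinsics" (3x3 intrinsics, pixels), "dist_coeffs" ([k1, k2, p1, p2, k3] as OpenCV has them; the pictures are not rectified), "world_from_camera" (4x4, takes a point from camera to world coordinates). Camera axes: x right, y down, z forward; pixel columns grow to the right and rows downward; lengths in m; the calibration is good to about 2 mm. A picture is of the moment at which its call begins: read the wrist's pose just before it. get_calibration takes no time and is no camera call; for the wrist camera it gives the pose at the moment of the call.
A pose or a line that the arm cannot do raises Unreachable and nothing moves.
- job_done(): hands the job in; it is judged then, once.
The state is a dict: "time_s": time; "q": joint angles; "joint_velocities": joint speeds; "joint_torque": joint torques, N m; "eef_pos": TCP position; "tcp_rot": TCP orientation; "ft_force": force on the tool from outside, world axes, zero at the start; "torque": the same for the moment, N m; "opening": finger opening in m; "grasp_force": force on a finger pad.
Only numpy, scipy, OpenCV 4.12 (cv2) and the standard library are available. Lean on these libraries where they do the work, as an engineer would, in place of code of your own. Each camera call takes 0.05 s, during which the arm holds its last target. There are 200 camera calls.

## Working session

There is one attempt and no reset: what is moved stays moved. The work goes in short steps, each a Python script; the robot and the scene stay as the last script left them, time stands still between calls to the robot, and variables do not carry over. Pictures are saved under pics/ and viewed, at most 10 in all, crops included, and the job is handed in when it is done.

```bash
mkdir -p pics
cat > h.py <<'E'
import numpy as np, cv2
from plant import *
def cloud(name):
    c=get_calibration(name); im,d=get_image(name)
    K=np.array(c["intrinsics"]);D=np.array(c["dist_coeffs"]);T=np.array(c["world_from_camera"])
    v,u=np.mgrid[0:480,0:640]
    p=cv2.undistortPoints(np.stack([u,v],-1).reshape(-1,1,2).astype(np.float64),K,D).reshape(480,640,2)
    P=np.dstack([p*d[...,None],d])@T[:3,:3].T+T[:3,3]
    P[d==0]=np.nan
    return im,P
E
python3 - <<'E'
from h import *
im,P=cloud("top")
cv2.imwrite("pics/top.png",im[...,::-1]); np.save("top.npy",P)
im2,P2=cloud("scene"); cv2.imwrite("pics/scene.png",im2[...,::-1]); np.save("scene.npy",P2)
z=P[...,2]
m=((z>0.005)&(z<0.1)).astype(np.uint8)
m=cv2.morphologyEx(m,cv2.MORPH_OPEN,np.ones((3,3)))
n,l,s,c=cv2.connectedComponentsWithStats(m)
for i in range(1,n):
    if s[i,4]<60: continue
    q=P[l==i]; r=cv2.minAreaRect(q[:,:2].astype(np.float32)*1000)
    print(s[i],np.round(c[i]),np.round(r[0],1),np.round(r[1],1),round(r[2],1),np.percentile(q[:,2],[50,95]).round(4))
E
```

```text
[  184     0   195   162 19647] [281.  76.] [992.2  34.5] [321.5 375.1] 19.7 [0.0639 0.0685]
[   0   76   71  104 6080] [ 31. 126.] [911.4 589.7] [295.2 170.9] 8.9 [0.0873 0.0911]
[ 502  117   70   94 2039] [540. 156.] [ 717.  -507.8] [ 67.9 243.2] 54.6 [0.0536 0.0682]
[ 392  121   70   54 1955] [426. 148.] [ 788.5 -275.2] [147.9  74.8] 57.2 [0.0114 0.0156]
[ 188  158   46   45 1183] [212. 180.] [733.7 199.6] [ 83.2 115.3] 66.7 [0.0321 0.0635]
[ 440  197   33   74 1156] [456. 234.] [ 589.4 -317.1] [162.4  37.1] 7.4 [0.0217 0.0257]
[   0  212   42  178 6971] [ 19. 301.] [512.4 621. ] [ 78.7 387.4] 88.6 [0.0667 0.0726]
[ 578  214   62  145 6302] [616. 279.] [ 448.2 -679.4] [303.4 151.1] 4.2 [0.0135 0.0324]
[ 265  221   99   96 7137] [314. 269.] [534.7  -6.8] [181.6 181.3] 75.0 [0.0291 0.0544]
[141 231  27  43 640] [153. 252.] [593.5 336.6] [37.2 89.2] 68.1 [0.0218 0.026 ]
[ 447  271   29   78 1152] [461. 310.] [ 425.3 -309. ] [ 33.2 166.4] 70.0 [0.0218 0.0259]
[ 153  281   39   93 1262] [172. 328.] [432.2 300.3] [200.   30.8] 15.6 [0.0102 0.0144]
[ 356  331   43   59 1747] [376. 360.] [ 334.1 -122. ] [109.7  69.5] 8.4 [0.037 0.041]
[255 346  53  19 240] [281. 355.] [358.3  74.3] [114.2   9.5] 68.7 [0.0104 0.0142]
[225 353  22  18 109] [236. 361.] [351.7 168.3] [56.1 10.1] 49.7 [0.0101 0.0134]
[248 369  26  20 139] [260. 378.] [312.5 119.6] [64.4 11.5] 49.9 [0.0101 0.0145]
[624 409  16  31 372] [631. 425.] [ 154.9 -639.5] [16.1 62.8] 83.1 [0.0327 0.0648]
```

View pics/top.png

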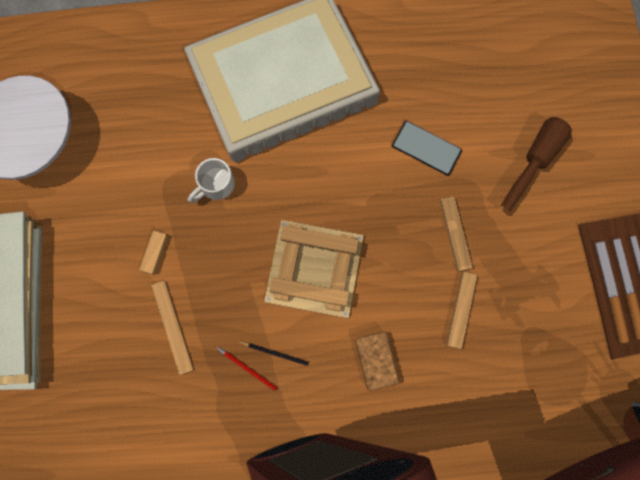

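The top view shows the crib at about (314,269). The two 160 mm battens are on the right at (456,234) and (461,310), and the offcut (153,252) and lath (172,328) are on the left. The cup is at (212,180). Next I'll refine the top faces.

Run:
```python
from h import *
P=np.load("top.npy")
def rect(v0,v1,u0,u1,z0,z1):
    q=P[v0:v1,u0:u1].reshape(-1,3); q=q[(q[:,2]>z0)&(q[:,2]<z1)]
    r=cv2.minAreaRect(q[:,:2].astype(np.float32)*1000)
    w,V=np.linalg.eigh(np.cov(q[:,:2].T)); a=V[:,1]; 
    print(len(q),np.round(r,1) if 0 else r,"mean",q.mean(0).round(4),"yaw",np.degrees(np.arctan2(a[1],a[0])).round(1))
rect(190,274,435,475,.017,.03); rect(270,355,440,482,.017,.03)
rect(215,325,260,370,.047,.06)
rect(215,257,260,370,.047,.06);rect(270,325,260,370,.047,.06)
rect(215,325,260,370,.005,.06)
for p in ([.589,-.317],[.425,-.309],[.535,-.007]):
  for yaw in np.radians([-100,-80,-60,0,80,100,15,-15]):
    for z in (.001,.2):
      q=inverse_kinematics([*p,z],[np.pi,0,yaw]); print(p,round(yaw,2),z,None if q is None else np.round(q,2))
```

```text
1048 ((581.8015747070312, -316.05780029296875), (170.74208068847656, 32.425392150878906), 7.5671162605285645) mean [ 0.585  -0.3151  0.022 ] yaw -172.6
1060 ((424.0741271972656, -308.6536865234375), (37.35729217529297, 162.30613708496094), 74.7354965209961) mean [ 0.423  -0.308   0.0221] yaw 161.5
2254 ((534.5438842773438, -6.802764892578125), (160.13632202148438, 140.69033813476562), 75.1265869140625) mean [ 0.533  -0.0067  0.0521] yaw 165.2
1106 ((587.3755493164062, -20.835426330566406), (160.20010375976562, 31.124685287475586), 74.95026397705078) mean [ 0.5871 -0.0211  0.052 ] yaw 75.0
1148 ((481.2438659667969, 7.3240509033203125), (159.94537353515625, 30.57796859741211), 74.95166778564453) mean [0.481  0.0072 0.0521] yaw 75.0
7776 ((534.486328125, -7.658088684082031), (235.95489501953125, 234.99026489257812), 85.96138000488281) mean [ 0.53   -0.0069  0.0272] yaw 135.5
[0.589, -0.317] -1.75 0.001 None
[0.589, -0.317] -1.75 0.2 None
[0.589, -0.317] -1.4 0.001 [-0.61  0.56  1.54 -0.    1.04  2.36]
[0.589, -0.317] -1.4 0.2 [-0.61  0.35  1.43 -0.    1.36  2.36]
[0.589, -0.317] -1.05 0
[... 1964 characters left out ...]
0.535, -0.007] -1.05 0.2 [-0.16  0.03  1.8  -0.    1.32  2.46]
[0.535, -0.007] 0.0 0.001 [-0.16  0.3   1.91 -0.    0.93  1.41]
[0.535, -0.007] 0.0 0.2 [-0.16  0.03  1.8  -0.    1.32  1.41]
[0.535, -0.007] 1.4 0.001 [-0.16  0.3   1.91 -0.    0.93  0.01]
[0.535, -0.007] 1.4 0.2 [-0.16  0.03  1.8  -0.    1.32  0.01]
[0.535, -0.007] 1.75 0.001 [-0.16  0.3   1.91 -0.    0.93 -0.34]
[0.535, -0.007] 1.75 0.2 [-0.16  0.03  1.8   0.    1.32 -0.34]
[0.535, -0.007] 0.26 0.001 [-0.16  0.3   1.91 -0.    0.93  1.15]
[0.535, -0.007] 0.26 0.2 [-0.16  0.03  1.8  -0.    1.32  1.15]
[0.535, -0.007] -0.26 0.001 [-0.16  0.3   1.91 -0.    0.93  1.67]
[0.535, -0.007] -0.26 0.2 [-0.16  0.03  1.8  -0.    1.32  1.67]
```

```bash
cat > pp.py <<'E'
from h import *
def pick_place(src,sy,dst,dy):
    ro=lambda d:[np.pi,0,np.radians(d)]
    gripper_to(0.065,40)
    movep([*src,.12],ro(sy)); move_l([*src,.001],feed=.1,max_force=15)
    gripper_to(0.02,40); zg=observe()["eef_pos"][2]; o=observe()
    print("grasp",o["opening"],o["grasp_force"],zg,o["time_s"])
    move_l([*src,.16]); print("lifted",observe()["opening"],observe()["grasp_force"])
    movep([*dst,.16],ro(dy)); move_l([*dst,zg+.06],feed=.1)
    print("contact",move_l([*dst,zg+.047],feed=.03,max_force=5),observe()["eef_pos"][2]-zg)
    gripper_to(0.055); move_l([*dst,.2]); print(observe()["time_s"])
E
python3 - <<'E'
from pp import *
pick_place([.589,-.317],7.4,[.5482,.0463],-15)
movep([.45,-.2,.25],[np.pi,0,-.26])
im,P=cloud("top");np.save("top2.npy",P);cv2.imwrite("pics/top2.png",cv2.resize(im[180:380,220:500],None,fx=2.5,fy=2.5)[...,::-1])
E
```

```text
grasp 0.02953669131971531 41.14541709423065 0.0017758446154994417 3.8667
lifted 0.02894894259695196 40.674986243247986
contact True 0.04990589498647294
9.475
```

View pics/top2.png

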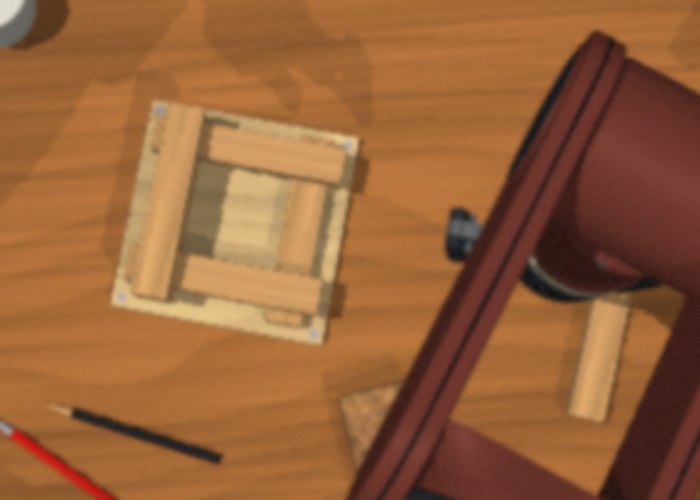

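The picture shows the first batten lying flat and straight in its place (crop ~(170,200)). The second is undisturbed at crop ~(600,360). Next is the second one.

Run:
```python
from pp import *
pick_place([.425,-.309],-19,[.5198,-.0599],-15)
movep([.3,-.45,.25],[np.pi,0,-.26])
im,P=cloud("top");cv2.imwrite("pics/top3.png",cv2.resize(im[180:380,220:500],None,fx=2.5,fy=2.5)[...,::-1])
q=P[200:340,240:390].reshape(-1,3);q=q[(q[:,2]>.066)&(q[:,2]<.085)]
for s in (1,-1):
    rel=(q[:,:2]-[.534,-.0068])@np.array([[np.cos(-.262),-np.sin(-.262)],[np.sin(-.262),np.cos(-.262)]])
    k=rel[:,1]*s>0; r=cv2.minAreaRect(rel[k].astype(np.float32)*1000); print(k.sum(),r,q[k,2].mean())
print(observe()["time_s"])
```

```text
grasp 0.028845511522279602 41.12586557865143 0.001671562718104095 13.3167
lifted 0.028899970859798153 40.64658880233765
contact True 0.049901737424722925
18.6
1169 ((-2.0338363647460938, 55.3584098815918), (30.577884674072266, 160.5359344482422), 89.8857192993164) 0.07210498455466148
1167 ((-1.5242996215820312, -54.395599365234375), (161.2132568359375, 30.051393508911133), 0.32163649797439575) 0.07203991905115947
20.3
```

View pics/top3.png

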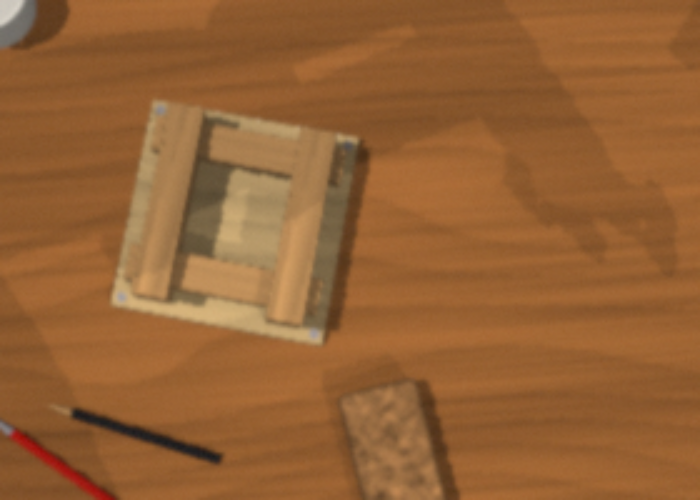

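Both battens are in place, at crop ~(170,200) and (303,228), within about 2 mm of their targets.

```bash
python3 -c "
from plant import *
print(job_done())"
```

```text
the job is handed in; nothing more can be done
None
```

Both 160 mm battens lie flat across the crib's top, each within about 2 mm of its place by the top camera; the arm is clear, the cup was never approached, and the job was handed in after about 20 s of the allowed 61 s (no verdict was returned).

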